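Set out the bench for making up a solution

TASK

Set out the bench: stand the beaker in the middle of the stirrer's plate and put the knobbed cover centred on top of the beaker; in the grey three-well tray, stand the dropper bottle in the end well next to the stirrer, the squat jar in the end well next to the balance, and the tall bottle in the well between them. Set everything down gently, never dropping it, all upright and flat on the floor of its well or plate, and do not disturb the blue box or the wash bottle.

Things in the scene. Friction and masses are not known exactly. Their poses are not given: they have to be found in the camera images.
- beaker_mid (a point): Open glass beaker, round, straight-sided, 58 mm outer diameter, 80 mm tall, wall 3 mm. This point is on its axis half-way up (40 mm above its underside); z up.
- cover_mid (a point): White beaker cover: a flat round plate 72 mm across and 5 mm thick at its edge (7 mm at the knob) with a central upright round knob, 16 mm in diameter, reaching 36 mm above the underside. This point is on its axis 18 mm above its flat underside; z up.
- tall_mid (a point): Tall glass bottle, 148 mm tall: body 56 mm in diameter up to 95 mm, sloping shoulder and 30 mm neck, then a grey screw cap 36 mm in diameter from 118 mm to 148 mm above the underside. This point is on its axis half-way up (74 mm above the underside); z up.
- jar_mid (a point): Squat white jar with a grey lid, a plain cylinder 60 mm in diameter and 66 mm tall (lid: the top 20 mm, of the same diameter). This point is on its axis half-way up (33 mm above its underside); z up.
- dropper_mid (a point): Small dropper bottle of amber glass: body 40 mm in diameter up to 46 mm, shoulder, grey collar 22 mm in diameter from 54 to 68 mm, small grey teat to 82 mm. This point is on its axis half-way up (41 mm above the underside); z up.
- stirrer: Magnetic stirrer, fixed to the bench: grey box 130 x 130 mm with two black knobs on its front and a square white plate 110 x 110 mm on top, whose upper face is 65 mm above the bench (thin grey circle marks its middle). It stands beside one end of the tray, left or right. Origin at bench height under the middle of box and plate; x away from its front, z up.
- balance: Bench balance, fixed: white box 150 mm (x) by 130 mm (y), 36 mm tall, with a round steel pan 100 mm across (top at 46 mm, 20 mm behind the middle) and a dark display at the front. It stands beside the other end of the tray. Origin under the middle of the box at bench height. Nothing goes on it.
- tray: Grey bottle tray, fixed: slab 110 mm (x) by 310 mm (y), 14 mm tall, with three round wells in a row along its y, each 80 mm across and 8 mm deep (floor 6 mm above the bench). Origin at bench height under the middle of the middle well; end wells are centred 100 mm from it along +y and -y; x points away from the robot, z up.
- sample_box: Bystander: blue box with a clear lid, 92 x 142 mm, 53 mm tall, at the left of the work; leave alone. Origin under its middle.
- wash_bottle: Bystander: white wash bottle with a bent spout, 68 mm in diameter, about 185 mm tall, at the right of the work; leave alone. Origin under its middle.
Not all that is in view belongs to the job. Leave any orange or yellow look-alike of the part that bears tall_mid alone.

How it is judged (in metres and radians):
At the end, for the whole second after the job is handed in: Tall bottle in the middle well, dropper next to the stirrer, jar next to the balance, flat in their wells (21 mm in tray x and y, 4 mm in height); beaker within 15 mm of the plate's middle; cover on the beaker, within 10 mm of its axis; all upright (0.1 rad) and at rest (x of tall_mid in the frame of tray between -0.021 and 0.021 m and y of tall_mid in the frame of tray between -0.021 and 0.021 m and z of tall_mid in the frame of tray between 0.076 and 0.084 m and ((world y of stirrer above 0 m and x of dropper_mid in the frame of tray between -0.021 and 0.021 m and y of dropper_mid in the frame of tray between 0.079 and 0.121 m and z of dropper_mid in the frame of tray between 0.043 and 0.051 m and x of jar_mid in the frame of tray between -0.021 and 0.021 m and y of jar_mid in the frame of tray between -0.121 and -0.079 m and z of jar_mid in the frame of tray between 0.035 and 0.043 m) or (world y of stirrer below 0 m and x of dropper_mid in the frame of tray between -0.021 and 0.021 m and y of dropper_mid in the frame of tray between -0.121 and -0.079 m and z of dropper_mid in the frame of tray between 0.043 and 0.051 m and x of jar_mid in the frame of tray between -0.021 and 0.021 m and y of jar_mid in the frame of tray between 0.079 and 0.121 m and z of jar_mid in the frame of tray between 0.035 and 0.043 m)) and horizontal distance between beaker_mid and stirrer below 0.015 m and z of beaker_mid in the frame of stirrer between 0.1 and 0.11 m and horizontal distance between cover_mid and beaker_mid below 0.01 m and z of cover_mid in the frame of beaker_mid between 0.054 and 0.062 m and angle between each of beaker_mid, cover_mid, tall_mid, jar_mid, dropper_mid's own z axis and vertical below 0.1 rad and linear speed of each of beaker, cover, tall, jar, dropper below 0.02 m/s); the robot touches nothing.
It fails at once if the blue sample box is knocked more than 20 mm from its place (distance of sample_box from where it was at the start of the episode above 0.02 m).
It fails at once if the wash bottle is knocked more than 20 mm from its place (distance of wash_bottle from where it was at the start of the episode above 0.02 m).
It fails at once if one of the five things is dropped (falls free from more than about 2 cm) ((linear speed of beaker above 0.6 m/s and contact force between beaker and the fingers below 0.01 N) or (linear speed of cover above 0.6 m/s and contact force between cover and the fingers below 0.01 N) or (linear speed of tall above 0.6 m/s and contact force between tall and the fingers below 0.01 N) or (linear speed of jar above 0.6 m/s and contact force between jar and the fingers below 0.01 N) or (linear speed of dropper above 0.6 m/s and contact force between dropper and the fingers below 0.01 N)).
It also fails if it takes over 122 s, if anything falls off the work surface, if the arm or the gripper's body presses on something with over 40 N, if the wrist force passes 120 N, or if a joint passes its speed limit or range.

ROBOT

A 6-joint arm with a two-finger parallel gripper is mounted at the origin on the work surface. World frame = base frame: x ahead of the robot, y to its left, z up, the work surface at z = 0. Lengths are in m, angles in degrees, forces in N, time in s.
With the tool pointing down it reaches from about 0.325 to 0.85 m from the base axis. Payload 15.5 kg.
Tool frame: the origin (TCP) lies at the very end of the fingers, on their centre line; the grasp point (between the pads) lies 19 mm behind it; z points along the fingers, y is the direction in which the jaws open and shut (so a half turn about z gives the same grasp; the last joint's range is limited). The gripper opens to 91 mm and grips with 3 to 60 N. Pads are 32 mm wide; open, the fingers measure 118 mm over their backs; the gripper's body (76 mm by 178 mm) begins 60 mm behind the grasp point.
Start: joints at [-5.472, 28.281, 77.091, -0, 74.628, -5.472], TCP at [0.625, 0, 0.214] pointing down, gripper open.
Joint ranges: [-166.48, 166.48], [-47.26, 123.95], [12.59, 153.08], [-70.14, 250.14], [6.76, 159.57], [-176.63, 176.63]. Speed limits (degrees/s): [108.29, 108.29, 147.25, 172.46, 172.46, 172.46].

INTERFACE

Orientations are given as [roll, pitch, yaw] about the fixed x, y, z axes, in that order (R = Rz(yaw) Ry(pitch) Rx(roll)).
In Python, from workcell import monitor, imaging, workorder gives the robot as it stands. The module is installed in compiled form; this text tells all that it offers.
- The arm moves only by the tool drive_tool, never from a script. Its argument "motion" is a list of rows, each an object with "translation": the shift along the tool's x, y, z in mm, a list of three; "dr": the turn, a rotation vector about the tool's x, y, z in units of 10 degrees (1.0 is 10 degrees), a list of three; "hand": the opening, from 0 (shut) to 1 (fully open). In form: [{"translation": [dx, dy, dz], "dr": [wx, wy, wz], "hand": hand}, ...]. A call has 1 to 5 rows; each row is the pose to reach, as a shift and turn from the pose measured when the call began, along the tool's axes at that moment; what a row does not reach only later rows make up. A row lasts 1/8 s, in which the tool goes at most 62.5 mm and 10.7 degrees, less where a joint would pass 70% of its speed; a pose out of reach is approached as far as the arm can. A call with a gripper value outside its range is refused whole. The fingers move at their own pace and stop on an object; the grip force is fixed at half the most. Time passes only in rows, so rows that repeat a pose let the fingers close. It gives the time, the measured TCP pose, the force and the opening at its end, in the units of the state.
- monitor.get_obs(): the state, without advancing time (a new reading comes with each control period).
- imaging.get_image(name): name is "scene" or "side" or "wrist"; returns (picture, depth): 480x640x3 uint8, blue, green, red; 480x640 float32, m along the optical axis (not along the pixel's ray), 0 where there is no reading.
- imaging.calibration(name): a dict with "intrinsics" (3x3 intrinsics, pixels), "rvec" (rotation vector, rad) and "tvec" (3), from world to camera coordinates, as OpenCV has them. Camera axes: x right, y down, z forward; pixel columns grow to the right and rows downward; lengths in m; the calibration is good to about 2 mm. A picture is of the moment at which its call begins: read the wrist's pose just before it. calibration takes no time and is no camera call; for the wrist camera it gives the pose at the moment of the call.
- workorder.finish_job(): hands the job in, once; it reports no verdict.
The state is a dict: "t": time; "qpos": joint angles; "qvel": joint speeds; "joint_torque": joint torques, N m; "position": TCP position; "orientation": TCP orientation; "contact_force": force on the tool from outside, world axes, zero at the start; "ft_torque": the same for the moment, N m; "opening": finger opening in m.
Only numpy, scipy, OpenCV 4.12 (cv2) and the standard library are available. Lean on these libraries where they do the work, as an engineer would, in place of code of your own. Each camera call takes 0.05 s, during which the arm holds its last target. There are 200 camera calls.

## Working session

There is one attempt and no reset: what is moved stays moved. The work goes in short steps, Python scripts to look and compute and a tool call to move; the robot and the scene stay as the last step left them, time stands still between calls to the robot, and variables do not carry over. Pictures are saved under pics/ and viewed, about 12 in all and at most 16, crops included, and the job is handed in when it is done.

Besides the shell and the picture viewer there is one more tool, called after "Call:" in YAML: its name, and indented under it one key for each argument. drive_tool: Moves the arm, as the interface text tells. Its arguments: {"type":"object","properties":{"motion":{"type":"array"}},"required":["motion"]}

```bash
mkdir -p pics; cat > h.py <<'E'
import numpy as np, cv2
from workcell import monitor, imaging, workorder
def cam(n):
    c=imaging.calibration(n); K=np.array(c["intrinsics"],float); R=cv2.Rodrigues(np.array(c["rvec"],float))[0]; t=np.array(c["tvec"],float).ravel()
    return K,R,t
def grab(n,save=None):
    C=cam(n); im,d=imaging.get_image(n)
    if save: cv2.imwrite("pics/"+save,im)
    return im,d,C
def world(d,C):
    K,R,t=C; v,u=np.mgrid[:d.shape[0],:d.shape[1]]
    P=np.stack([(u-K[0,2])/K[0,0]*d,(v-K[1,2])/K[1,1]*d,d],-1)
    W=(P-t)@R; W[d<=0]=np.nan
    return W
def ray(C,u,v,z):
    K,R,t=C; r=R.T@np.linalg.inv(K)@np.array([u,v,1.]); o=-R.T@t
    return o+r*(z-o[2])/r[2]
E
python3 - <<'E'
from h import *
o=monitor.get_obs()
print({k:np.round(v,3) for k,v in o.items()})
for n in ["scene","side","wrist"]:
    im,d,C=grab(n,n+"0.png"); print(n,(-C[1].T@C[2]).round(3),C[1][2].round(2),np.mean(d>0)); np.savez("pics/"+n+"0.npz",d=d,K=C[0],R=C[1],t=C[2])
E
```

```text
{'t': np.float64(0.0), 'qpos': array([-5.471, 28.314, 77.127, -0.   , 74.628, -5.471]), 'qvel': array([-0.041,  0.006, -0.121,  0.061,  0.049,  0.039]), 'joint_torque': array([-1.0000e-03, -8.7881e+01, -3.8186e+01,  7.1000e-02,  5.3000e-02,
       -0.0000e+00]), 'position': array([0.625, 0.   , 0.213]), 'orientation': array([-1.79931e+02, -6.00000e-03,  9.00000e+01]), 'contact_force': array([-0.348, -0.605, -0.106]), 'ft_torque': array([-0.021, -0.012,  0.021]), 'opening': np.float64(0.091)}
scene [ 0.922 -0.659  1.486] [-0.26  0.4  -0.88] 0.9961848958333334
side [-0.068  1.026  0.788] [ 0.41 -0.75 -0.52] 0.9960677083333334
wrist [0.624 0.073 0.385] [-0.   -0.26 -0.96] 0.9959993489583333
```

View pics/scene0.png

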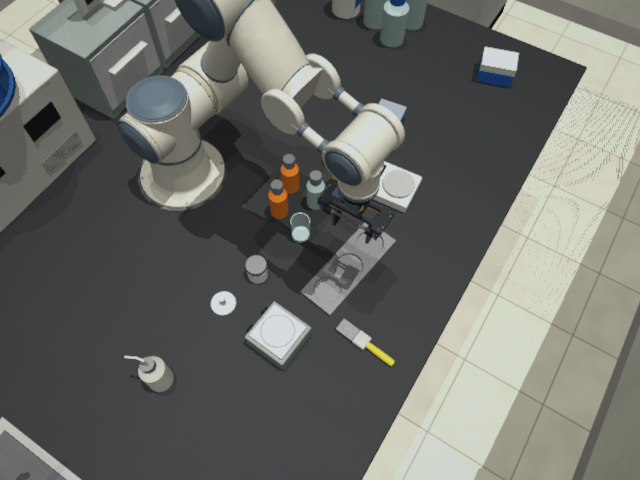

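View pics/side0.png

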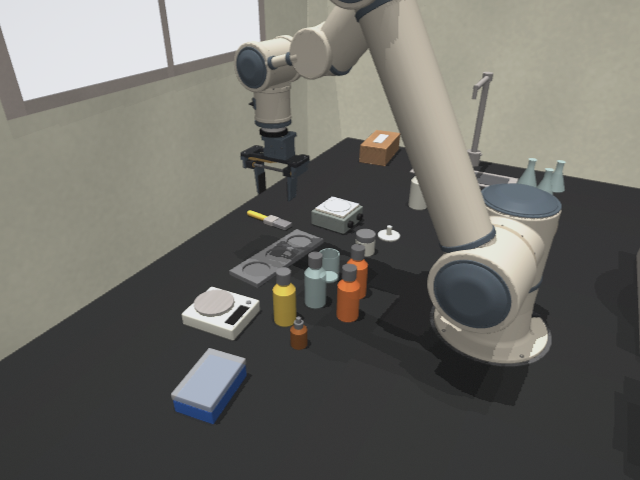

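Scene view: stirrer (278,332), tray (350,270), balance (400,185), jar (257,270), cover (223,303), beaker (300,228), clear tall bottle (316,190), two orange decoys (278,200), (289,175). Side view: yellow decoy (285,300), dropper (299,335). The stirrer is therefore on the −y side. Next step: a top-down map from the depth images.

```bash
python3 - <<'E'
from h import *
S=2.0 # px per... 1px=1.25mm
x0,x1,y0,y1=0.25,0.85,-0.40,0.40; r=0.00125
H,Wd=int((x1-x0)/r),int((y1-y0)/r)
img=np.zeros((H,Wd,3),np.uint8); hm=np.full((H,Wd),-1.)
for n in ["side","scene"]:
    im=cv2.imread(f"pics/{n}0.png"); z=np.load(f"pics/{n}0.npz"); W=world(z["d"],(z["K"],z["R"],z["t"]))
    p=W.reshape(-1,3); c=im.reshape(-1,3); ok=np.isfinite(p[:,0])&(p[:,2]<0.2)
    p,c=p[ok],c[ok]; a=((x1-p[:,0])/r).astype(int); b=((y1-p[:,1])/r).astype(int)
    k=(a>=0)&(a<H)&(b>=0)&(b<Wd)
    for i in np.argsort(p[k][:,2]):
        A,B=a[k][i],b[k][i]
        img[max(A-1,0):A+2,max(B-1,0):B+2]=np.clip(c[k][i]*1.5,0,255)
    if n=="scene":
        for nm,(u,v) in dict(jar=(257,263),cover=(223,299),tallcap=(316,177),beaker=(300,222),stir=(278,332),bal=(398,184),wash=(153,365)).items():
            print(nm,W[v,u].round(3))
    else:
        for nm,(u,v) in dict(jar=(366,237),cover=(389,236),tallcap=(316,259),drop=(299,321),yel=(284,275),o1=(349,271),o2=(358,251),stir=(338,206),bal=(215,302),box=(212,375),midwell=(279,250)).items():
            print(nm,W[v,u].round(3))
for i in range(0,8): 
    cv2.putText(img,f"{y1-i*0.1:.1f}",(int(i*.1/r),10),0,.35,(0,255,0)); cv2.line(img,(int(i*.1/r),0),(int(i*.1/r),H),(0,90,0))
for i in range(0,6):
    cv2.putText(img,f"{x1-i*0.1:.2f}",(0,int(i*.1/r)),0,.35,(0,255,0)); cv2.line(img,(0,int(i*.1/r)),(Wd,int(i*.1/r)),(0,90,0))
cv2.imwrite("pics/top.png",img)
E
```

```text
jar [ 0.406 -0.15   0.059]
cover [ 0.377 -0.278  0.006]
tallcap [0.415 0.149 0.144]
drop [0.376 0.299 0.072]
yel [0.447 0.246 0.144]
o1 [0.32  0.158 0.145]
o2 [0.341 0.06  0.142]
stir [ 0.57  -0.288  0.064]
bal [0.613 0.311 0.046]
box [0.457 0.512 0.052]
midwell [ 0.647 -0.034  0.002]
jar [ 0.416 -0.162  0.062]
cover [ 0.389 -0.294  0.031]
tallcap [0.431 0.128 0.146]
beaker [0.434 0.034 0.024]
stir [ 0.582 -0.3    0.067]
bal [0.623 0.302 0.044]
wash [ 0.392 -0.553  0.148]
```

View pics/top.png

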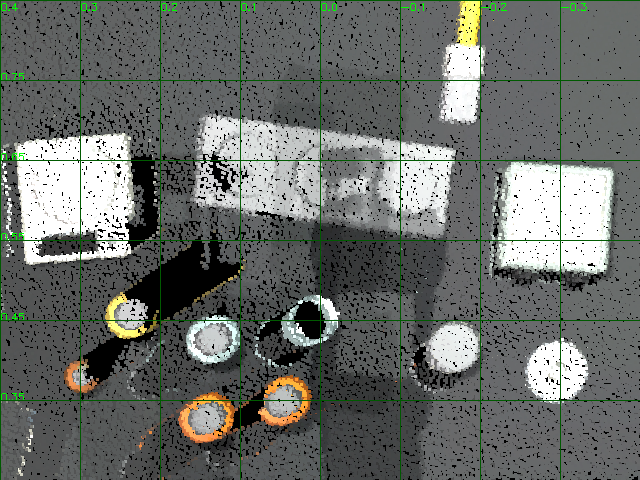

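View pics/wrist0.png

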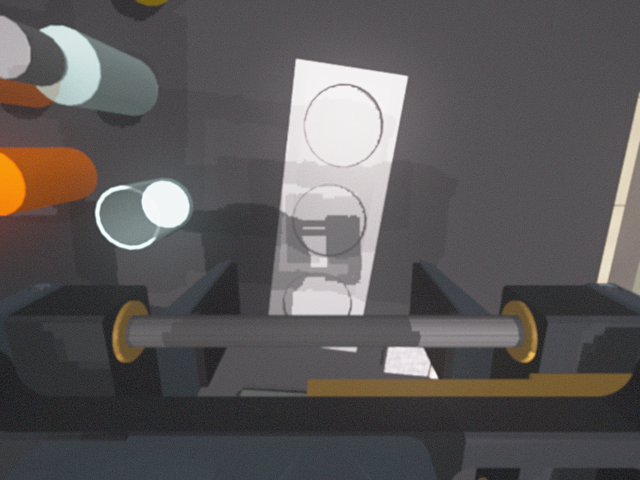

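Top-down map shows everything clearly; wrist view shows tray wells (343,125), (330,220), (318,300) and the beaker (150,210). Now fit each one's position from the depth points.

```bash
python3 - <<'E'
from h import *
Ps=[]
for n in ["side","scene"]:
    z=np.load(f"pics/{n}0.npz"); im=cv2.imread(f"pics/{n}0.png")
    W=world(z["d"],(z["K"],z["R"],z["t"])); Ps.append(W.reshape(-1,3))
B=dict(jar=(.417,-.165,.045,.056,.076),cover_plate=(.387,-.295,.05,.003,.011),knob=(.387,-.295,.02,.02,.05),tall=(.43,.135,.035,.138,.156),beakrim=(.45,.01,.045,.074,.086),yel=(.457,.238,.035,.138,.156),
 o1=(.33,.143,.035,.138,.156),o2=(.35,.047,.035,.138,.156),drop=(.382,.298,.025,.06,.09),dropbody=(.382,.298,.03,.02,.045),stir=(.575,-.29,.1,.060,.072),bal=(.61,.31,.12,.030,.05),tray=(.625,-.0,.20,.009,.02))
for nm,(cx,cy,r,z0,z1) in B.items():
  for s,P in zip(["side","scene"],Ps):
    k=(np.hypot(P[:,0]-cx,P[:,1]-cy)<r)&(P[:,2]>z0)&(P[:,2]<z1); Q=P[k]
    if nm=="tray": Q=Q[(Q[:,1]<.16)&(Q[:,1]>-.17)&(Q[:,0]>.53)]
    if len(Q)<8: print(nm,s,"none");continue
    c,rad=cv2.minEnclosingCircle((Q[:,:2]*1000).astype(np.float32)); a=cv2.minAreaRect((Q[:,:2]*1000).astype(np.float32))
    print(nm,s,len(Q),"circ",np.round(c),round(rad,1),"rect",np.round(a[0]),np.round(a[1]),round(a[2],1),"med",np.round(np.median(Q,0)*1000))
E
```

```text
jar side 180 circ [ 417. -161.] 33.2 rect [ 414. -161.] [55. 61.] 23.3 med [ 413. -159.   63.]
jar scene 333 circ [ 417. -171.] 31.8 rect [ 417. -172.] [58. 60.] 31.7 med [ 417. -171.   66.]
cover_plate side 88 circ [ 383. -288.] 36.5 rect [ 382. -286.] [68. 64.] 34.7 med [ 381. -284.    4.]
cover_plate scene 347 circ [ 387. -295.] 49.9 rect [ 389. -296.] [95. 95.] 22.7 med [ 389. -298.    6.]
knob side 24 circ [ 388. -296.] 10.4 rect [ 389. -294.] [14. 19.] 41.0 med [ 386. -291.   30.]
knob scene 34 circ [ 387. -299.] 9.1 rect [ 388. -299.] [14. 15.] 41.5 med [ 388. -299.   32.]
tall side 115 circ [426. 137.] 18.3 rect [425. 137.] [33. 34.] 29.5 med [424. 140. 145.]
tall scene 118 circ [426. 130.] 19.9 rect [427. 129.] [35. 37.] 5.5 med [428. 129. 147.]
beakrim side 70 circ [447.  14.] 31.3 rect [446.  13.] [51. 59.] 41.8 med [444.  10.  77.]
beakrim scene 72 circ [449.   8.] 31.9 rect [449.   9.] [56. 59.] 43.9 med [452.  13.  78.]
yel side 136 circ [460. 236.] 20.1 rect [458. 236.] [35. 37.] 53.1 med [455. 239. 146.]
yel scene none
o1 side 133 circ [327. 142.] 20.8 rect [326. 146.
[... 382 characters left out ...]
  67.]
drop scene none
dropbody side 164 circ [381. 298.] 20.7 rect [379. 300.] [38. 35.] 28.9 med [371. 311.  35.]
dropbody scene none
stir side 454 circ [ 576. -289.] 75.0 rect [ 577. -291.] [113. 113.] 85.6 med [ 575. -288.   63.]
stir scene 1559 circ [ 579. -297.] 81.8 rect [ 578. -299.] [125. 119.] 84.3 med [ 579. -300.   65.]
bal side 1946 circ [600. 309.] 96.2 rect [601. 308.] [153. 133.] 4.6 med [593. 319.  35.]
bal scene 1159 circ [611. 300.] 90.2 rect [613. 300.] [130. 133.] 4.3 med [623. 298.  41.]
tray side 1188 circ [661.  -5.] 176.6 rect [668.  -6.] [314. 199.] 83.3 med [633.  23.  12.]
tray scene 2045 circ [672. -20.] 177.3 rect [666.  -9.] [251. 325.] 1.5 med [634. -37.  13.]
```

```bash
python3 - <<'E'
from h import *
z=np.load("pics/wrist0.npz"); C=(z["K"],z["R"],z["t"]); W=world(z["d"],C); im=cv2.imread("pics/wrist0.png")
for u,v in [(343.5,125),(330,220)]: print("well",ray(C,u,v,.014).round(4))
cor=[(296,59),(408,76)]; print("corners",[ray(C,u,v,.014).round(4) for u,v in cor])
m=(abs(W[...,2]-.0125)<.006)&(W[...,0]>.53)&(W[...,0]<.72)&(W[...,1]>-.05); m[280:]=0
P=W[m]; a=cv2.minAreaRect((P[:,:2]*1000).astype(np.float32)); print(a,cv2.boxPoints(a).round())
# beaker rim
k=(np.hypot(W[...,0]-.448,W[...,1]-.011)<.045)&(abs(W[...,2]-.078)<.005); Q=W[k]; print("beaker rim",len(Q),cv2.minEnclosingCircle((Q[:,:2]*1000).astype(np.float32)))
print(C[0], W[30,15],W[200,165])
E
```

```text
well [0.6432 0.0932 0.014 ]
well [ 0.6299 -0.0053  0.014 ]
corners [array([0.5962, 0.154 , 0.014 ]), array([0.7058, 0.1389, 0.014 ])]
((636.1550903320312, 44.750205993652344), (206.5364532470703, 110.22489929199219), 81.99063873291016) [[567. -50.]
 [676. -65.]
 [705. 139.]
 [596. 155.]]
beaker rim 1154 ((448.22601318359375, 10.549047470092773), 29.301076889038086)
[[346.46301791   0.         324.46353143]
 [  0.         346.46301791 240.62253444]
 [  0.           0.           1.        ]] [0.43640091 0.14059798 0.14862865] [0.47308767 0.02339612 0.05878125]
```

Call:
drive_tool:
  motion:
    - {"translation": [30,-45,0],"dr": [0,0,0],"hand": 0.8}
    - {"translation": [65,-95,0],"dr": [0,0,0],"hand": 0.8}
    - {"translation": [100,-150,0],"dr": [0,0,0],"hand": 0.8}
    - {"translation": [133,-199,0],"dr": [0,0,0],"hand": 0.8}
    - {"translation": [133,-199,0],"dr": [0,0,0],"hand": 0.8}

```text
t: 0.78
position: [0.4221, 0.1345, 0.2137]
orientation: [-179.8, -0.0, 90.2]
contact_force: [0.3, 0.2, 0.3]
opening: 0.0729
```

```bash
cat >> h.py <<'E'
def pose():
    o=monitor.get_obs(); print("t",round(float(o["t"]),2),"p",(o["position"]*1000).round(1),"o",o["orientation"].round(1),"F",o["contact_force"].round(1),"op",round(float(o["opening"])*1000,1)); return o
def disc(W,cx,cy,r,z0,z1):
    k=(np.hypot(W[...,0]-cx,W[...,1]-cy)<r)&(W[...,2]>z0)&(W[...,2]<z1); Q=W[k]
    if len(Q)<8: return "none"
    return len(Q),cv2.minEnclosingCircle((Q[:,:2]*1000).astype(np.float32)),(np.median(Q,0)*1000).round(1)
def togo(o,X,Y,Z):
    from scipy.spatial.transform import Rotation as Ro
    R=Ro.from_euler("xyz",o["orientation"],degrees=True).as_matrix(); print("togo",(R.T@(np.array([X,Y,Z])-o["position"]*1000)).round(1))
E
python3 - <<'E'
from h import *
o=pose(); im,d,C=grab("wrist","w1.png"); W=world(d,C)
print("tall",disc(W,.426,.133,.028,.138,.156)); print("yel",disc(W,.46,.235,.03,.138,.156)); print("drop",disc(W,.382,.297,.03,.055,.09),disc(W,.382,.297,.03,.02,.047))
print("o1",disc(W,.328,.139,.028,.138,.156))
E
```

```text
t 0.78 p [422.1 134.5 213.7] o [-179.8   -0.    90.2] F [0.3 0.2 0.3] op 72.9
tall (1951, ((425.1361999511719, 131.92315673828125), 18.035444259643555), array([425.2, 133.1, 148.4]))
yel (2611, ((456.6579895019531, 231.73538208007812), 17.97221565246582), array([456.3, 231.9, 148.5]))
drop (748, ((380.2266845703125, 292.3921203613281), 11.285431861877441), array([381.7, 289.7,  68.9])) (365, ((380.3230895996094, 292.2945861816406), 19.999332427978516), array([387.8, 277.3,  40.1]))
o1 (2115, ((326.42181396484375, 139.84519958496094), 18.247600555419922), array([327.9, 141.3, 148.4]))
```

View pics/w1.png

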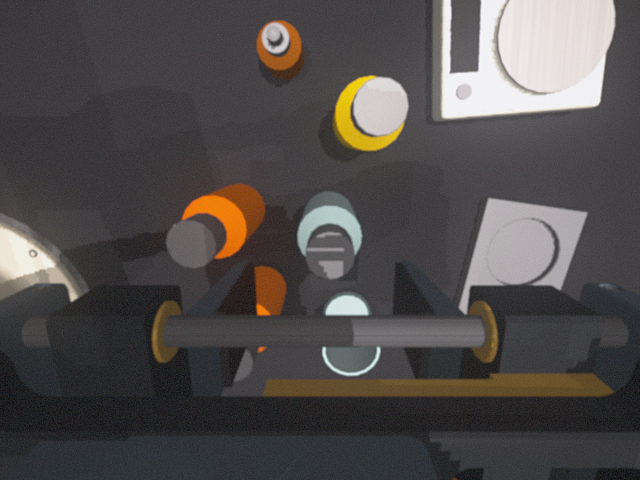

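View: clear bottle's cap (330,250) between the fingers, dropper (280,45), yellow (372,110), orange (215,230). Cap measured at (425,132), height 148 as expected. Descend and grip the cap.

Call:
drive_tool:
  motion:
    - {"translation": [-2,3,30],"dr": [0,0,0],"hand": 0.8}
    - {"translation": [-2,3,60],"dr": [0,0,0],"hand": 0.8}
    - {"translation": [-2,3,90],"dr": [0,0,0],"hand": 0.8}
    - {"translation": [-2,3,102],"dr": [0,0,0],"hand": 0.8}
    - {"translation": [-2,3,102],"dr": [0,0,0],"hand": 0.8}

```text
t: 1.45
position: [0.4276, 0.1315, 0.1116]
orientation: [-179.9, 0.0, 90.1]
contact_force: [0.1, 0.4, -0.6]
opening: 0.0731
```

Call:
drive_tool:
  motion:
    - {"translation": [0,0,0],"dr": [0,0,0],"hand": 0.2}
    - {"translation": [0,0,0],"dr": [0,0,0],"hand": 0.2}
    - {"translation": [0,0,0],"dr": [0,0,0],"hand": 0.2}
    - {"translation": [0,0,0],"dr": [0,0,0],"hand": 0.2}

```text
t: 1.95
position: [0.4277, 0.1316, 0.1118]
orientation: [-179.9, 0.0, 90.1]
contact_force: [-0.7, -0.3, 1.0]
opening: 0.0357
```

Call:
drive_tool:
  motion:
    - {"translation": [0,0,-10],"dr": [0,0,0],"hand": 0.2}
    - {"translation": [0,0,-30],"dr": [0,0,0],"hand": 0.2}
    - {"translation": [0,0,-50],"dr": [0,0,0],"hand": 0.2}
    - {"translation": [-10,12,-60],"dr": [0,0,0],"hand": 0.2}
    - {"translation": [-25,35,-60],"dr": [0,0,0],"hand": 0.2}

```text
t: 2.58
position: [0.4637, 0.1062, 0.1729]
orientation: [-180.0, -0.0, 90.2]
contact_force: [1.4, 0.0, -3.0]
opening: 0.0357
```

Call:
drive_tool:
  motion:
    - {"translation": [-25,37,0],"dr": [0,0,0],"hand": 0.2}
    - {"translation": [-52,77,0],"dr": [0,0,0],"hand": 0.2}
    - {"translation": [-80,117,0],"dr": [0,0,0],"hand": 0.2}
    - {"translation": [-100,147,0],"dr": [0,0,0],"hand": 0.2}
    - {"translation": [-110,162,0],"dr": [0,0,0],"hand": 0.2}

```text
t: 3.2
position: [0.6279, -0.0057, 0.1725]
orientation: [180.0, 0.0, 90.1]
contact_force: [-0.5, -0.4, -2.3]
opening: 0.0353
```

```bash
python3 - <<'E'
from h import *
o=pose(); togo(o,629.5,-6.5,118); im,d,C=grab("wrist","w2.png"); W=world(d,C)
m=(abs(W[...,2]-.0125)<.006)&(W[...,0]>.53)&(W[...,0]<.73)&(W[...,1]>.03)&(W[...,1]<.17)
P=W[m]; a=cv2.minAreaRect((P[:,:2]*1000).astype(np.float32)); print(cv2.boxPoints(a).round())
print("cap",disc(W,o["position"][0],o["position"][1],.03,o["position"][2]+.025,o["position"][2]+.045))
E
```

```text
t 3.2 p [627.9  -5.7 172.5] o [180.    0.   90.1] F [-0.5 -0.4 -2.3] op 35.3
togo [-0.8  1.6 54.5]
[[579.  31.]
 [688.  15.]
 [705. 139.]
 [596. 155.]]
cap (4137, ((627.8516235351562, -2.148876667022705), 28.25667381286621), array([627.5,   5.5, 209.2]))
```

View pics/w2.png

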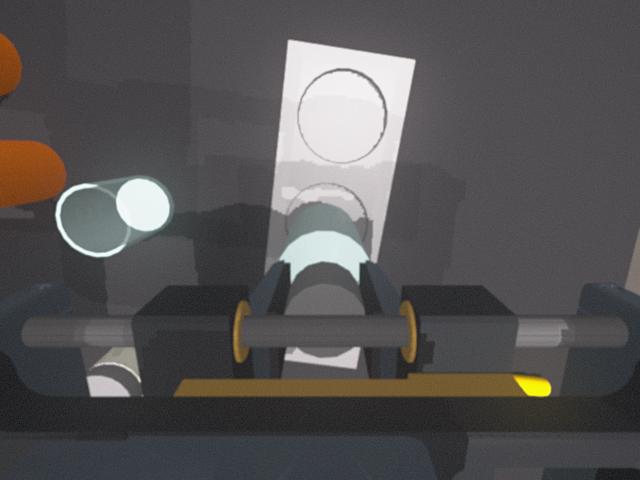

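Tall bottle hangs upright over the middle well (328,215); tray corners agree with before. Lower it.

Call:
drive_tool:
  motion:
    - {"translation": [-1,1,20],"dr": [0,0,0],"hand": 0.2}
    - {"translation": [-1,1,38],"dr": [0,0,0],"hand": 0.2}
    - {"translation": [-1,1,48],"dr": [0,0,0],"hand": 0.2}
    - {"translation": [-1,1,53],"dr": [0,0,0],"hand": 0.2}
    - {"translation": [-1,1,54.5],"dr": [0,0,0],"hand": 0.2}

```text
t: 3.88
position: [0.6302, -0.0076, 0.1181]
orientation: [179.9, 0.0, 90.1]
contact_force: [0.9, -0.1, -2.8]
opening: 0.0354
```

Call:
drive_tool:
  motion:
    - {"translation": [0,0,1],"dr": [0,0,0],"hand": 0.2}
    - {"translation": [0,0,1],"dr": [0,0,0],"hand": 0.2}

```text
t: 4.12
position: [0.6305, -0.0075, 0.1177]
orientation: [179.9, 0.0, 90.1]
contact_force: [-0.9, -0.2, 1.6]
opening: 0.0354
```

Call:
drive_tool:
  motion:
    - {"translation": [0,0,0],"dr": [0,0,0],"hand": 0.5}
    - {"translation": [0,0,0],"dr": [0,0,0],"hand": 0.7}
    - {"translation": [0,0,0],"dr": [0,0,0],"hand": 0.7}
    - {"translation": [0,0,-15],"dr": [0,0,0],"hand": 0.7}
    - {"translation": [0,0,-50],"dr": [0,0,0],"hand": 0.9}

```text
t: 4.75
position: [0.6296, -0.0074, 0.1679]
orientation: [-180.0, 0.0, 90.1]
contact_force: [1.0, 1.1, 0.1]
opening: 0.0711
```

Call:
drive_tool:
  motion:
    - {"translation": [0,0,-40],"dr": [0,0,0],"hand": 0.9}
    - {"translation": [5,-40,-50],"dr": [0,0,-0.7],"hand": 0.9}
    - {"translation": [10,-90,-50],"dr": [0,0,-1.5],"hand": 0.9}
    - {"translation": [14,-140,-50],"dr": [0,0,-2.3],"hand": 0.9}
    - {"translation": [18,-182,-50],"dr": [0,0,-3.0],"hand": 0.9}

```text
t: 5.38
position: [0.446, 0.0105, 0.2189]
orientation: [180.0, 0.1, 120.3]
contact_force: [-0.3, -0.5, 0.0]
opening: 0.0821
```

```bash
python3 - <<'E'
from h import *
o=pose(); im,d,C=grab("wrist","w3.png"); W=world(d,C)
b=disc(W,.448,.0105,.045,.074,.084); print("beaker",b)
c=b[1][0]; togo(o,c[0],c[1],52)
print("tall",disc(W,.63,-.0075,.035,.14,.165))
E
```

```text
t 5.38 p [446.   10.5 218.9] o [1.800e+02 1.000e-01 1.203e+02] F [-0.3 -0.5  0. ] op 82.1
beaker (746, ((447.5473937988281, 10.675527572631836), 28.93280029296875), array([448.3,   8.8,  80.1]))
togo [ -0.5   1.4 166.9]
tall none
```

View pics/w3.png

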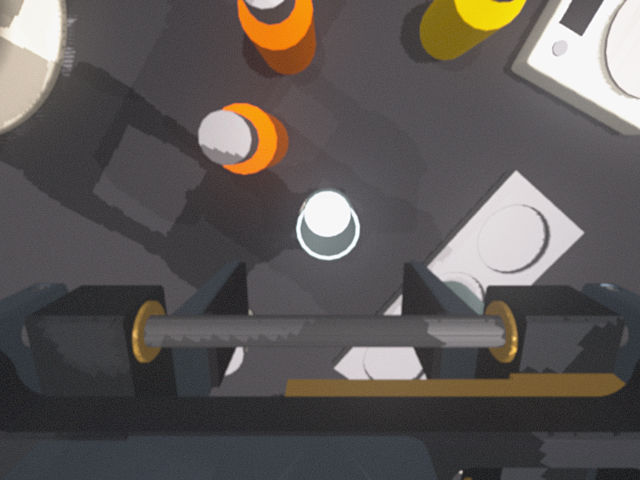

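Beaker rim (328,225) lies on the gripper axis, orange bottle (240,138) clear of the body. Descend and grip.

Call:
drive_tool:
  motion:
    - {"translation": [-0.5,1.5,50],"dr": [0,0,0],"hand": 0.95}
    - {"translation": [-0.5,1.5,100],"dr": [0,0,0],"hand": 0.95}
    - {"translation": [-0.5,1.5,145],"dr": [0,0,0],"hand": 0.95}
    - {"translation": [-0.5,1.5,167],"dr": [0,0,0],"hand": 0.95}
    - {"translation": [-0.5,1.5,167],"dr": [0,0,0],"hand": 0.95}

```text
t: 6.05
position: [0.4414, 0.0115, 0.051]
orientation: [-179.7, -0.2, 120.7]
contact_force: [-0.4, 0.4, 0.7]
opening: 0.0867
```

Call:
drive_tool:
  motion:
    - {"translation": [0,0,0],"dr": [0,0,0],"hand": 0.4}
    - {"translation": [0,0,0],"dr": [0,0,0],"hand": 0.4}
    - {"translation": [0,0,0],"dr": [0,0,0],"hand": 0.4}
    - {"translation": [0,0,0],"dr": [0,0,0],"hand": 0.4}

```text
t: 6.55
position: [0.4422, 0.0115, 0.0517]
orientation: [-179.8, -0.1, 120.7]
contact_force: [0.4, -0.3, 11.9]
opening: 0.0565
```

Position is 5 mm off in x and there is an 11.9 N z-force, so I'll look before lifting.

```bash
python3 - <<'E'
from h import *
o=pose(); print(o["qpos"].round(1)); im,d,C=grab("wrist","w4.png"); W=world(d,C)
b=disc(W,.445,.0105,.045,.072,.09); print("beaker",b)
K=(np.hypot(W[...,0]-.443,W[...,1]-.0115)<.034)&(W[...,2]>.07)&(W[...,2]<.095); Q=W[K]; A=np.c_[Q[:,:2],np.ones(len(Q))]; print(len(Q),np.linalg.lstsq(A,Q[:,2],rcond=None)[0], np.percentile(Q[:,2],[2,50,98]))
E
```

```text
t 6.55 p [442.2  11.5  51.7] o [-1.798e+02 -1.000e-01  1.207e+02] F [ 0.4 -0.3 11.9] op 56.5
[-6.200e+00  2.910e+01  1.121e+02 -1.000e-01  3.900e+01 -3.690e+01]
beaker (4408, ((438.0310974121094, 17.701513290405273), 39.58711242675781), array([443.9,   8.7,  79.9]))
4360 [0.00088426 0.03224279 0.07835488] [0.07051941 0.0797486  0.09318068]
```

View pics/w4.png

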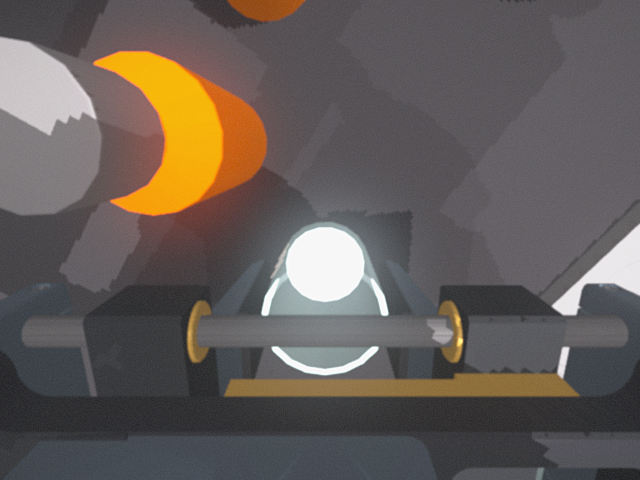

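Beaker is held symmetrically and upright (rim ellipse centred at 325,310). Lift.

Call:
drive_tool:
  motion:
    - {"translation": [0,0,-5],"dr": [0,0,0],"hand": 0.4}
    - {"translation": [0,0,-20],"dr": [0,0,0],"hand": 0.4}
    - {"translation": [0,0,-50],"dr": [0,0,0],"hand": 0.4}
    - {"translation": [0,0,-85],"dr": [0,0,0],"hand": 0.4}
    - {"translation": [0,0,-115],"dr": [0,0,0],"hand": 0.4}

```text
t: 7.22
position: [0.4423, 0.0115, 0.1682]
orientation: [-179.8, -0.1, 120.7]
contact_force: [0.4, 1.0, -2.7]
opening: 0.0562
```

Call:
drive_tool:
  motion:
    - {"translation": [0,0,-5],"dr": [0,0,0],"hand": 0.4}
    - {"translation": [0,0,-5],"dr": [0,0,0],"hand": 0.4}

```text
t: 7.48
position: [0.442, 0.0115, 0.1731]
orientation: [-179.8, -0.1, 120.7]
contact_force: [0.4, 0.9, -2.3]
opening: 0.0569
```

```bash
python3 - <<'E'
from h import *
o=pose(); togo(o,577,-295,190); im,d,C=grab("wrist","w5.png"); W=world(d,C); p=o["position"]
K=(np.hypot(W[...,0]-p[0],W[...,1]-p[1])<.033)&(abs(W[...,2]-p[2]-.029)<.008); Q=W[K]; A=np.c_[Q[:,:2],np.ones(len(Q))]; print(len(Q),np.linalg.lstsq(A,Q[:,2],rcond=None)[0],cv2.minEnclosingCircle((Q[:,:2]*1000).astype(np.float32)), np.median(Q[:,2]))
E
```

```text
t 7.47 p [442.   11.5 173.1] o [-1.798e+02 -1.000e-01  1.207e+02] F [ 0.4  0.9 -2.3] op 56.9
togo [-332.4  -40.6  -17.3]
3516 [-0.00522986  0.01874739  0.20251491] ((441.960693359375, 11.557065963745117), 32.94695281982422) 0.20113179185033186
```

Call:
drive_tool:
  motion:
    - {"translation": [-20,-3,-8],"dr": [0,0,0.2],"hand": 0.4}
    - {"translation": [-60,-8,-17],"dr": [0,0,0.8],"hand": 0.4}
    - {"translation": [-105,-13,-17],"dr": [0,0,1.6],"hand": 0.4}
    - {"translation": [-150,-19,-17],"dr": [0,0,2.4],"hand": 0.4}
    - {"translation": [-190,-23,-17],"dr": [0,0,3.0],"hand": 0.4}

```text
t: 8.15
position: [0.5189, -0.1649, 0.1876]
orientation: [-179.6, -0.1, 90.5]
contact_force: [0.9, -0.3, -1.2]
opening: 0.0568
```

```bash
python3 - <<'E'
from h import *
o=pose(); togo(o,577,-295,190)
E
```

```text
t 8.15 p [ 518.9 -164.9  187.6] o [-1.796e+02 -1.000e-01  9.050e+01] F [ 0.9 -0.3 -1.2] op 56.8
togo [-130.6   57.    -2.9]
```

Call:
drive_tool:
  motion:
    - {"translation": [-35,15,-3],"dr": [0,0,0],"hand": 0.4}
    - {"translation": [-75,33,-3],"dr": [0,0,0],"hand": 0.4}
    - {"translation": [-110,48,-3],"dr": [0,0,0],"hand": 0.4}
    - {"translation": [-130,57,-3],"dr": [0,0,0],"hand": 0.4}
    - {"translation": [-130,57,-3],"dr": [0,0,0],"hand": 0.4}

```text
t: 8.78
position: [0.5768, -0.2954, 0.188]
orientation: [-179.5, -0.1, 90.4]
contact_force: [0.3, 0.3, -1.8]
opening: 0.0567
```

```bash
python3 - <<'E'
from h import *
o=pose(); im,d,C=grab("wrist","w6.png"); W=world(d,C)
k=(abs(W[...,2]-.0635)<.009)&(np.hypot(W[...,0]-.577,W[...,1]+.295)<.1); Q=W[k]
a=cv2.minAreaRect((Q[:,:2]*1000).astype(np.float32)); print(len(Q),a,cv2.boxPoints(a).round(),Q[:,2].min(),Q[:,2].max())
p=o["position"]; K=(np.hypot(W[...,0]-p[0],W[...,1]-p[1])<.04)&(abs(W[...,2]-p[2]-.0285)<.004); Q=W[K]; print(len(Q),cv2.minEnclosingCircle((Q[:,:2]*1000).astype(np.float32)))
E
```

```text
t 8.78 p [ 576.8 -295.4  188. ] o [-1.795e+02 -1.000e-01  9.040e+01] F [ 0.3  0.3 -1.8] op 56.7
11481 ((577.1500244140625, -288.56060791015625), (110.23031616210938, 127.79331970214844), 85.9531478881836) [[ 510. -339.]
 [ 637. -348.]
 [ 645. -238.]
 [ 517. -229.]] 0.0545001372218311 0.0686693132440249
2939 ((576.7081909179688, -289.5958557128906), 38.0516357421875)
```

View pics/w6.png

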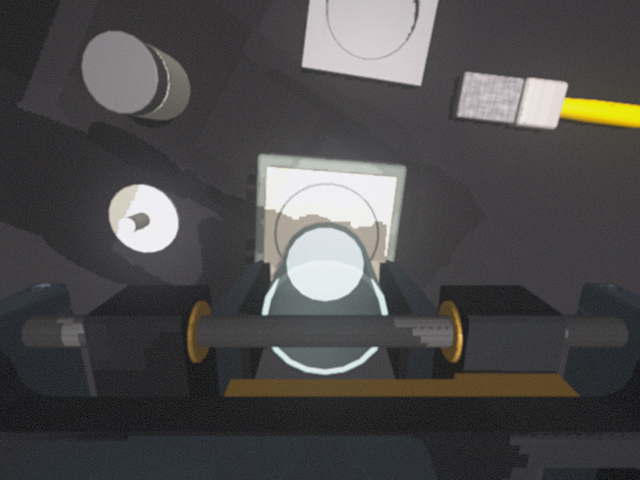

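Stirrer plate corners (265,166), (393,172), its circle top near (327,183); jar (137,80), knob cover (143,218). Check the plate middle from these rays.

```bash
python3 - <<'E'
from h import *
o=pose(); C=cam("wrist")
a=ray(C,265,166,.065);b=ray(C,393,172,.065); print(a,b,np.linalg.norm(a-b)); m=(a+b)/2; e=(b-a)/np.linalg.norm(b-a); n=np.array([e[1],-e[0],0]); c=m+n*.055; print(c)
l,r=ray(C,275,230,.065),ray(C,379,230,.065); print("circ",l,r)
togo(o,*(c[:2]*1000),117)
E
```

```text
t 8.82 p [ 576.4 -294.3  188.2] o [-1.795e+02 -1.000e-01  9.040e+01] F [-0.   1.6 -1.1] op 56.6
[ 0.52467613 -0.23785577  0.065     ] [ 0.63152936 -0.24190912  0.065     ] 0.10693008071814983
[ 0.57601789 -0.29484291  0.065     ]
circ [ 0.53137991 -0.29264871  0.065     ] [ 0.62228193 -0.2917702   0.065     ]
togo [-0.7  0.2 71.2]
```

Call:
drive_tool:
  motion:
    - {"translation": [-2,0.5,25],"dr": [0,0,0],"hand": 0.4}
    - {"translation": [-2,0.5,48],"dr": [0,0,0],"hand": 0.4}
    - {"translation": [-2,0.5,61],"dr": [0,0,0],"hand": 0.4}
    - {"translation": [-2,0.5,67],"dr": [0,0,0],"hand": 0.4}
    - {"translation": [-2,0.5,69.5],"dr": [0,0,0],"hand": 0.4}

```text
t: 9.45
position: [0.5764, -0.2961, 0.1189]
orientation: [-179.5, -0.1, 90.4]
contact_force: [0.0, 0.5, -0.6]
opening: 0.0568
```

Call:
drive_tool:
  motion:
    - {"translation": [0,0,0.5],"dr": [0,0,0],"hand": 0.4}
    - {"translation": [0,0,1],"dr": [0,0,0],"hand": 0.4}

```text
t: 9.7
position: [0.5767, -0.2962, 0.1184]
orientation: [-179.6, -0.1, 90.4]
contact_force: [-0.3, -0.4, -1.0]
opening: 0.0565
```

Call:
drive_tool:
  motion:
    - {"translation": [0,0,1],"dr": [0,0,0],"hand": 0.4}
    - {"translation": [0,0,2],"dr": [0,0,0],"hand": 0.4}
    - {"translation": [0,0,2],"dr": [0,0,0],"hand": 0.4}

```text
t: 10.07
position: [0.5768, -0.2963, 0.1169]
orientation: [-179.6, -0.1, 90.4]
contact_force: [-1.5, 0.2, 4.9]
opening: 0.0567
```

Contact. Release, retreat, and look toward the cover.

Call:
drive_tool:
  motion:
    - {"translation": [0,0,0],"dr": [0,0,0],"hand": 0.75}
    - {"translation": [0,0,0],"dr": [0,0,0],"hand": 0.85}
    - {"translation": [0,0,0],"dr": [0,0,0],"hand": 0.85}
    - {"translation": [0,0,-20],"dr": [0,0,0],"hand": 0.85}
    - {"translation": [0,0,-60],"dr": [0,0,0],"hand": 0.85}

```text
t: 10.7
position: [0.5764, -0.2959, 0.1761]
orientation: [-179.4, -0.2, 90.4]
contact_force: [0.6, -1.2, 1.4]
opening: 0.0771
```

Call:
drive_tool:
  motion:
    - {"translation": [0,0,-40],"dr": [0,0,0],"hand": 0.6}
    - {"translation": [0,-45,-40],"dr": [0,0,0],"hand": 0.5}
    - {"translation": [0,-100,-30],"dr": [0,0,0],"hand": 0.5}
    - {"translation": [0,-150,-10],"dr": [0,0,0],"hand": 0.5}
    - {"translation": [0,-189,0],"dr": [0,0,0],"hand": 0.5}

```text
t: 11.32
position: [0.3853, -0.2967, 0.1774]
orientation: [-179.4, -0.2, 90.4]
contact_force: [0.4, -0.5, 0.2]
opening: 0.0453
```

```bash
python3 - <<'E'
from h import *
o=pose(); im,d,C=grab("wrist","w7.png"); W=world(d,C)
print("knob",disc(W,.388,-.297,.022,.018,.045)); print("plate",disc(W,.388,-.297,.045,.0025,.009))
print("beaker",disc(W,.577,-.296,.045,.139,.15)); print("jar",disc(W,.417,-.166,.045,.06,.072))
togo(o,388,-297,10)
E
```

```text
t 11.32 p [ 385.3 -296.7  177.4] o [-179.4   -0.2   90.4] F [ 0.4 -0.5  0.2] op 45.3
knob (284, ((384.9205017089844, -296.8368835449219), 8.014816284179688), array([ 385.3, -295.7,   36.2]))
plate (3543, ((384.1333312988281, -293.7344665527344), 39.47001647949219), array([ 385. , -294.3,    6.2]))
beaker (887, ((562.9756469726562, -291.2060546875), 24.211841583251953), array([ 552.4, -284.6,  143.8]))
jar (5444, ((414.3880615234375, -168.56845092773438), 30.048667907714844), array([ 414.2, -168.2,   66.4]))
togo [ -0.9   4.6 167.3]
```

View pics/w7.png

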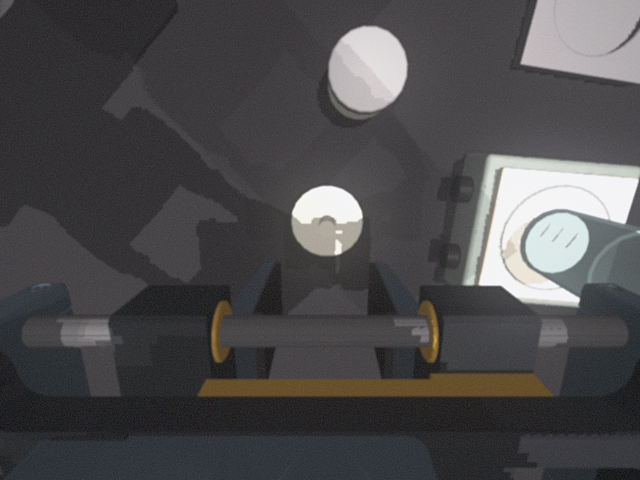

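Knob at (328,222) directly below; jar (368,70); beaker upright on the stirrer (555,240). Descend and grip the knob.

Call:
drive_tool:
  motion:
    - {"translation": [0,0,50],"dr": [-0.06,0,0],"hand": 0.5}
    - {"translation": [0,0,100],"dr": [-0.06,0,0],"hand": 0.5}
    - {"translation": [0,0,140],"dr": [-0.06,0,0],"hand": 0.5}
    - {"translation": [0,0,160],"dr": [-0.06,0,0],"hand": 0.5}
    - {"translation": [0,0,166],"dr": [-0.06,0,0],"hand": 0.5}

```text
t: 12.0
position: [0.3785, -0.2943, 0.0094]
orientation: [-179.7, -0.4, 90.4]
contact_force: [0.6, -0.5, 1.1]
opening: 0.0458
```

Call:
drive_tool:
  motion:
    - {"translation": [0,0,0],"dr": [0,0,0],"hand": 0.4}
    - {"translation": [0,0,0],"dr": [0,0,0],"hand": 0.05}
    - {"translation": [0,0,0],"dr": [0,0,0],"hand": 0.05}
    - {"translation": [0,0,0],"dr": [0,0,0],"hand": 0.05}
    - {"translation": [0,0,0],"dr": [0,0,0],"hand": 0.05}

```text
t: 12.62
position: [0.3789, -0.2946, 0.01]
orientation: [-179.8, -0.4, 90.4]
contact_force: [1.0, 1.0, 9.3]
opening: 0.0151
```

Call:
drive_tool:
  motion:
    - {"translation": [0,0,-8],"dr": [0,0,0],"hand": 0.05}
    - {"translation": [0,0,-40],"dr": [0,0,0],"hand": 0.05}
    - {"translation": [0,0,-90],"dr": [0,0,0],"hand": 0.05}
    - {"translation": [0,0,-140],"dr": [0,0,0],"hand": 0.05}
    - {"translation": [0,0,-190],"dr": [0,0,0],"hand": 0.05}

```text
t: 13.25
position: [0.3793, -0.2955, 0.2023]
orientation: [-179.8, -0.3, 90.4]
contact_force: [0.9, -0.6, -2.2]
opening: 0.0153
```

Call:
drive_tool:
  motion:
    - {"translation": [0,10,-10],"dr": [0,0,0],"hand": 0.05}
    - {"translation": [0,40,-20],"dr": [0,0,0],"hand": 0.05}
    - {"translation": [0,80,-20],"dr": [0,0,0],"hand": 0.05}
    - {"translation": [0,105,-20],"dr": [0,0,0],"hand": 0.05}
    - {"translation": [0,110,-20],"dr": [0,0,0],"hand": 0.05}

```text
t: 13.88
position: [0.4902, -0.2945, 0.222]
orientation: [-179.8, -0.3, 90.5]
contact_force: [0.4, -0.2, -0.7]
opening: 0.0154
```

```bash
python3 - <<'E'
from h import *
o=pose(); im,d,C=grab("wrist","w8.png"); W=world(d,C); p=o["position"]
b=disc(W,.577,-.296,.04,.139,.15); print("beaker",b)
c=W[(np.hypot(W[...,0]-p[0],W[...,1]-p[1])<.05)&(abs(W[...,2]-p[2]+.004)<.006)]; print("cover",len(c),cv2.minEnclosingCircle((c[:,:2]*1000).astype(np.float32)),np.median(c,0))
A=np.c_[c[:,:2],np.ones(len(c))]; print(np.linalg.lstsq(A,c[:,2],rcond=None)[0])
E
```

```text
t 13.88 p [ 490.2 -294.5  222. ] o [-179.8   -0.3   90.5] F [ 0.4 -0.2 -0.7] op 15.4
beaker (1178, ((575.90234375, -299.6257629394531), 29.1772403717041), array([ 582. , -295.9,  144.9]))
cover 5166 ((489.5948486328125, -293.0133056640625), 35.25514221191406) [ 0.48959545 -0.27743402  0.21808448]
[-0.00254418 -0.05122152  0.20513113]
```

View pics/w8.png

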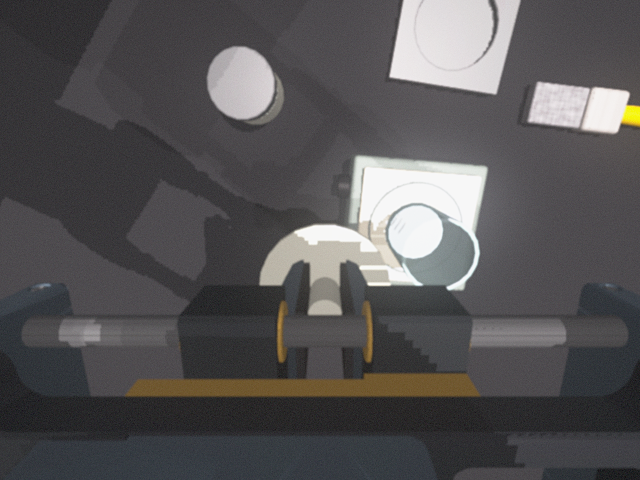

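Cover held level-looking by its knob; beaker rim (450,250) on the plate. Get the cover's centre from its visible rim edge.

```bash
python3 - <<'E'
from h import *
o=pose(); im,d,C=grab("wrist"); W=world(d,C); p=o["position"]
k=(np.hypot(W[...,0]-p[0],W[...,1]-p[1])<.055)&(abs(W[...,2]-p[2]+.004)<.006); c=W[k]
# outer edge: per 3deg bearing from TCP farthest point
q=c[:,:2]-p[:2]; a=np.degrees(np.arctan2(q[:,1],q[:,0])).astype(int)//4; E=np.array([c[a==i][np.argmax(np.hypot(*q[a==i].T))][:2] for i in np.unique(a) if 5<=i<=40 and (a==i).sum()>5])
A=np.c_[2*E,np.ones(len(E))]; s=np.linalg.lstsq(A,(E**2).sum(1),rcond=None)[0]; print("cover",s[:2],np.sqrt(s[2]+s[0]**2+s[1]**2),len(E),E[:,1].max())
b=disc(W,.577,-.296,.04,.139,.15); print("beaker",b)
t=p*1000; t[:2]+=np.array(b[1][0])-s[:2]*1000; togo(o,t[0],t[1],155)
E
```

```text
t 13.93 p [ 489.8 -294.5  221.9] o [-179.8   -0.4   90.4] F [-0.4  0.4 -0.9] op 15.0
cover [ 0.48923607 -0.29646879] 0.035390129582467976 36 -0.26118542486712854
beaker (1194, ((575.841796875, -299.90802001953125), 29.361814498901367), array([ 583. , -296. ,  144.9]))
togo [-4.5 86.8 66.5]
```

Call:
drive_tool:
  motion:
    - {"translation": [0,25,0],"dr": [0,0,0],"hand": 0.05}
    - {"translation": [-2,60,10],"dr": [0,0,0],"hand": 0.05}
    - {"translation": [-4,82,30],"dr": [0,0,0],"hand": 0.05}
    - {"translation": [-4,87,48],"dr": [0,0,0],"hand": 0.05}
    - {"translation": [-4,87,58],"dr": [0,0,0],"hand": 0.05}

```text
t: 14.6
position: [0.5744, -0.2973, 0.1624]
orientation: [-179.6, -0.4, 90.4]
contact_force: [-0.8, 0.6, -1.7]
opening: 0.0154
```

Call:
drive_tool:
  motion:
    - {"translation": [0,0,4],"dr": [0,0,0],"hand": 0.05}
    - {"translation": [0,0,5.5],"dr": [0,0,0],"hand": 0.05}
    - {"translation": [0,0,5.5],"dr": [0,0,0],"hand": 0.05}

```text
t: 14.98
position: [0.5743, -0.2975, 0.1574]
orientation: [-179.7, -0.4, 90.4]
contact_force: [1.0, -0.4, -1.1]
opening: 0.0148
```

Call:
drive_tool:
  motion:
    - {"translation": [-1,2,0],"dr": [0,0,0],"hand": 0.05}
    - {"translation": [-1,2,1.5],"dr": [0,0,0],"hand": 0.05}
    - {"translation": [-1,2,2.5],"dr": [0,0,0],"hand": 0.05}
    - {"translation": [-1,2,2.5],"dr": [0,0,0],"hand": 0.05}

```text
t: 15.48
position: [0.5764, -0.2984, 0.1551]
orientation: [-179.7, -0.4, 90.4]
contact_force: [-0.8, -0.2, 2.8]
opening: 0.0152
```

Contact. Release slightly and go up; then move on towards the jar at (414,−168).

Call:
drive_tool:
  motion:
    - {"translation": [0,0,0],"dr": [0,0,0],"hand": 0.3}
    - {"translation": [0,0,0],"dr": [0,0,0],"hand": 0.4}
    - {"translation": [0,0,0],"dr": [0,0,0],"hand": 0.4}
    - {"translation": [0,0,-20],"dr": [0,0,0],"hand": 0.4}
    - {"translation": [0,0,-60],"dr": [0,0,0],"hand": 0.5}

```text
t: 16.1
position: [0.5758, -0.2983, 0.2143]
orientation: [-179.5, -0.5, 90.4]
contact_force: [0.5, -0.5, 0.4]
opening: 0.0437
```

Call:
drive_tool:
  motion:
    - {"translation": [20,-30,-10],"dr": [0,0,0],"hand": 0.9}
    - {"translation": [55,-70,-10],"dr": [0,0,0],"hand": 0.95}
    - {"translation": [85,-110,-10],"dr": [0,0,0],"hand": 0.95}
    - {"translation": [115,-145,-10],"dr": [0,0,0],"hand": 0.95}
    - {"translation": [130,-162,0],"dr": [0,0,0],"hand": 0.95}

```text
t: 16.73
position: [0.4114, -0.1682, 0.2172]
orientation: [-179.6, -0.5, 90.4]
contact_force: [0.5, -1.5, -0.3]
opening: 0.0864
```

```bash
python3 - <<'E'
from h import *
o=pose(); im,d,C=grab("wrist","w9.png"); W=world(d,C)
j=disc(W,.414,-.168,.045,.06,.072); print("jar",j); togo(o,*j[1][0],26)
print(disc(W,.577,-.297,.045,.149,.157),disc(W,.577,-.297,.02,.165,.19))
S=grab("scene","s1.png"); W=world(S[1],S[2]); print("scene cover/knob/beakerwall",disc(W,.577,-.3,.05,.14,.158),disc(W,.577,-.3,.025,.168,.19)); print("tall",disc(W,.63,-.008,.035,.14,.165))
E
```

```text
t 16.73 p [ 411.4 -168.2  217.2] o [-179.6   -0.5   90.4] F [ 0.5 -1.5 -0.3] op 86.4
jar (2983, ((414.3914794921875, -168.4623565673828), 30.065174102783203), array([ 414.3, -167.1,   66.5]))
togo [ -1.8   4.4 191.1]
none none
scene cover/knob/beakerwall (563, ((577.2898559570312, -301.5785217285156), 36.81855010986328), array([ 579.9, -303.8,  150.5])) (40, ((576.5811157226562, -302.7041931152344), 9.719884872436523), array([ 578.4, -302.5,  178.8]))
tall (143, ((630.4931030273438, -9.233729362487793), 18.725086212158203), array([629.9, -10.9, 153.2]))
```

View pics/s1.png

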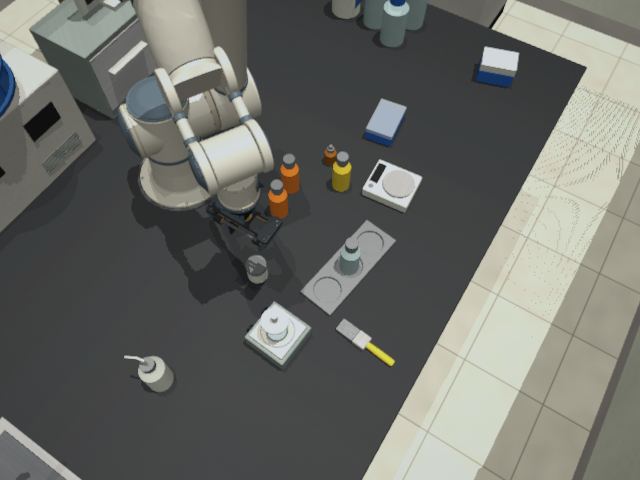

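Scene view: cover on beaker on stirrer (276,326), tall bottle in the middle well (350,258), decoys undisturbed. Next, the jar.

Call:
drive_tool:
  motion:
    - {"translation": [-1,5,55],"dr": [-0.04,-0.05,0],"hand": 0.97}
    - {"translation": [-1,6,110],"dr": [-0.04,-0.05,0],"hand": 0.97}
    - {"translation": [-1,7,160],"dr": [-0.04,-0.05,0],"hand": 0.97}
    - {"translation": [-1,8,185],"dr": [-0.04,-0.05,0],"hand": 0.97}
    - {"translation": [-1,8,190],"dr": [-0.04,-0.05,0],"hand": 0.97}

```text
t: 17.45
position: [0.4171, -0.1672, 0.0249]
orientation: [-179.7, -0.1, 90.4]
contact_force: [0.7, -0.3, 0.2]
opening: 0.0885
```

Call:
drive_tool:
  motion:
    - {"translation": [0,0,0],"dr": [0,0,0],"hand": 0.7}
    - {"translation": [0,0,0],"dr": [0,0,0],"hand": 0.4}
    - {"translation": [0,0,0],"dr": [0,0,0],"hand": 0.4}
    - {"translation": [0,0,0],"dr": [0,0,0],"hand": 0.4}

```text
t: 17.95
position: [0.4174, -0.1674, 0.0257]
orientation: [-179.8, -0.1, 90.4]
contact_force: [-2.6, 0.5, 10.3]
opening: 0.0592
```

Call:
drive_tool:
  motion:
    - {"translation": [0,0,-8],"dr": [0,0,0],"hand": 0.4}
    - {"translation": [0,0,-30],"dr": [0,0,0],"hand": 0.4}
    - {"translation": [15,5,-65],"dr": [0,0,0],"hand": 0.4}
    - {"translation": [50,18,-85],"dr": [0,0,0],"hand": 0.4}
    - {"translation": [95,30,-90],"dr": [0,0,0],"hand": 0.4}

```text
t: 18.58
position: [0.4482, -0.0719, 0.1176]
orientation: [-180.0, -0.0, 90.4]
contact_force: [0.7, 0.5, -1.8]
opening: 0.0597
```

Call:
drive_tool:
  motion:
    - {"translation": [45,10,0],"dr": [0,0,0],"hand": 0.4}
    - {"translation": [90,25,0],"dr": [0,0,0],"hand": 0.4}
    - {"translation": [130,50,0],"dr": [0,0,0],"hand": 0.4}
    - {"translation": [153,90,0],"dr": [0,0,0],"hand": 0.4}
    - {"translation": [160,130,0],"dr": [0,0,0],"hand": 0.4}

```text
t: 19.2
position: [0.5781, 0.0907, 0.1184]
orientation: [180.0, -0.0, 90.5]
contact_force: [0.5, -0.5, -2.0]
opening: 0.0597
```

```bash
python3 - <<'E'
from h import *
o=pose(); togo(o,643.5,92.5,31.5)
E
```

```text
t 19.2 p [578.1  90.7 118.4] o [180.   -0.   90.5] F [ 0.5 -0.5 -2. ] op 59.7
togo [ 1.3 65.4 87. ]
```

Call:
drive_tool:
  motion:
    - {"translation": [1,30,0],"dr": [0,0,0],"hand": 0.4}
    - {"translation": [1,55,20],"dr": [0,0,0],"hand": 0.4}
    - {"translation": [1,65,50],"dr": [0,0,0],"hand": 0.4}
    - {"translation": [1,65,70],"dr": [0,0,0],"hand": 0.4}
    - {"translation": [1,65,80],"dr": [0,0,0],"hand": 0.4}

```text
t: 19.82
position: [0.6425, 0.0922, 0.0378]
orientation: [-179.9, -0.0, 90.5]
contact_force: [-0.7, -0.2, -1.7]
opening: 0.0598
```

Call:
drive_tool:
  motion:
    - {"translation": [0,0,3],"dr": [0,0,0],"hand": 0.4}
    - {"translation": [0,0,4.5],"dr": [0,0,0],"hand": 0.4}
    - {"translation": [0,0,6],"dr": [0,0,0],"hand": 0.4}
    - {"translation": [0,0,6],"dr": [0,0,0],"hand": 0.4}

```text
t: 20.32
position: [0.6426, 0.0922, 0.0322]
orientation: [-180.0, -0.0, 90.5]
contact_force: [-0.7, 0.1, -2.0]
opening: 0.0595
```

Call:
drive_tool:
  motion:
    - {"translation": [0,0,0.5],"dr": [0,0,0],"hand": 0.4}
    - {"translation": [0,0,1],"dr": [0,0,0],"hand": 0.4}
    - {"translation": [0,0,1.5],"dr": [0,0,0],"hand": 0.4}
    - {"translation": [0,0,1.5],"dr": [0,0,0],"hand": 0.4}

```text
t: 20.82
position: [0.6428, 0.0922, 0.0317]
orientation: [-180.0, -0.0, 90.5]
contact_force: [-2.2, -0.8, 12.0]
opening: 0.0593
```

Call:
drive_tool:
  motion:
    - {"translation": [0,0,0],"dr": [0,0,0],"hand": 0.8}
    - {"translation": [0,0,0],"dr": [0,0,0],"hand": 0.9}
    - {"translation": [0,0,-10],"dr": [0,0,0],"hand": 0.9}
    - {"translation": [0,0,-60],"dr": [0,0,0],"hand": 0.9}
    - {"translation": [0,0,-115],"dr": [0,0,0],"hand": 0.9}

```text
t: 21.45
position: [0.6424, 0.0922, 0.1481]
orientation: [-179.9, -0.0, 90.5]
contact_force: [0.9, 0.0, -0.7]
opening: 0.0824
```

Call:
drive_tool:
  motion:
    - {"translation": [20,-20,-45],"dr": [0,0,0],"hand": 0.7}
    - {"translation": [55,-65,-60],"dr": [0,0,-0.8],"hand": 0.7}
    - {"translation": [90,-115,-60],"dr": [0,0,-1.6],"hand": 0.7}
    - {"translation": [125,-160,-60],"dr": [0,0,-2.4],"hand": 0.7}
    - {"translation": [155,-205,-60],"dr": [0,0,-3.0],"hand": 0.7}

```text
t: 22.08
position: [0.4347, 0.2465, 0.2091]
orientation: [180.0, -0.0, 120.7]
contact_force: [0.8, 0.8, -1.3]
opening: 0.0639
```

```bash
python3 - <<'E'
from h import *
o=pose(); im,d,C=grab("wrist","w10.png"); W=world(d,C)
print("drop",disc(W,.380,.292,.03,.055,.09),disc(W,.38,.292,.03,.02,.047)); togo(o,380,292,17); print("yel",disc(W,.457,.232,.03,.138,.156))
print("jar",disc(W,.643,.0925,.04,.066,.078))
E
```

```text
t 22.07 p [434.7 246.5 209.1] o [180.   -0.  120.7] F [ 0.8  0.8 -1.3] op 63.9
drop (522, ((380.23663330078125, 292.5146484375), 10.995634078979492), array([380.7, 293. ,  69. ])) (97, ((380.2015380859375, 292.48541259765625), 19.883159637451172), array([383.7, 297. ,  46.3]))
togo [ 66.9 -23.8 192.1]
yel (1946, ((456.77325439453125, 232.16233825683594), 18.07988166809082), array([455.5, 233.5, 148.4]))
jar none
```

Call:
drive_tool:
  motion:
    - {"translation": [35,-12,0],"dr": [0,0,0],"hand": 0.8}
    - {"translation": [67,-23,10],"dr": [0,0,0],"hand": 0.8}
    - {"translation": [66,-22,50],"dr": [0,0,0],"hand": 0.8}
    - {"translation": [65,-21,95],"dr": [0,0,0],"hand": 0.8}
    - {"translation": [65,-20,110],"dr": [0,0,0],"hand": 0.8}

```text
t: 22.75
position: [0.3772, 0.2934, 0.0975]
orientation: [-179.7, -0.2, 121.1]
contact_force: [0.0, 0.5, 0.8]
opening: 0.0728
```

```bash
python3 - <<'E'
from h import *
o=pose(); togo(o,380,292.5,17)
E
```

```text
t 22.75 p [377.2 293.4  97.5] o [-179.7   -0.2  121.1] F [0.  0.5 0.8] op 72.8
togo [-2.4  2.4 80.5]
```

Call:
drive_tool:
  motion:
    - {"translation": [-3,3,25],"dr": [-0.03,0,0],"hand": 0.8}
    - {"translation": [-4,4,55],"dr": [-0.03,0,0],"hand": 0.8}
    - {"translation": [-4,5,76],"dr": [-0.03,0,0],"hand": 0.8}
    - {"translation": [-4,5,80],"dr": [-0.03,0,0],"hand": 0.8}
    - {"translation": [-4,5,80],"dr": [-0.03,0,0],"hand": 0.8}

```text
t: 23.38
position: [0.3833, 0.2926, 0.018]
orientation: [180.0, -0.2, 121.1]
contact_force: [-0.4, -0.6, -0.4]
opening: 0.0729
```

Call:
drive_tool:
  motion:
    - {"translation": [0,0,0],"dr": [0,0,0],"hand": 0.5}
    - {"translation": [0,0,0],"dr": [0,0,0],"hand": 0.25}
    - {"translation": [0,0,0],"dr": [0,0,0],"hand": 0.25}
    - {"translation": [0,0,0],"dr": [0,0,0],"hand": 0.25}

```text
t: 23.88
position: [0.3834, 0.2927, 0.0182]
orientation: [180.0, -0.2, 121.1]
contact_force: [-1.1, -0.7, 5.4]
opening: 0.0391
```

Call:
drive_tool:
  motion:
    - {"translation": [0,0,-8],"dr": [0,0,0],"hand": 0.25}
    - {"translation": [0,0,-45],"dr": [0,0,0],"hand": 0.25}
    - {"translation": [0,0,-95],"dr": [0,0,0],"hand": 0.25}
    - {"translation": [0,0,-145],"dr": [0,0,0],"hand": 0.25}
    - {"translation": [0,0,-175],"dr": [0,0,0],"hand": 0.25}

```text
t: 24.5
position: [0.3839, 0.2924, 0.1961]
orientation: [179.8, -0.2, 121.1]
contact_force: [0.0, -0.0, -1.9]
opening: 0.0394
```

Call:
drive_tool:
  motion:
    - {"translation": [-25,0,-5],"dr": [0,0,0.2],"hand": 0.25}
    - {"translation": [-70,0,-5],"dr": [0,0,0.8],"hand": 0.25}
    - {"translation": [-120,-2,-5],"dr": [0,0,1.6],"hand": 0.25}
    - {"translation": [-175,-3,-5],"dr": [0,0,2.4],"hand": 0.25}
    - {"translation": [-230,-3,-5],"dr": [0,0,3.1],"hand": 0.25}

```text
t: 25.12
position: [0.5004, 0.0922, 0.201]
orientation: [179.9, -0.2, 89.8]
contact_force: [1.0, 0.7, -1.1]
opening: 0.0392
```

```bash
python3 - <<'E'
from h import *
o=pose(); togo(o,615.5,-105.5,24.2)
E
```

```text
t 25.12 p [500.4  92.2 201. ] o [179.9  -0.2  89.8] F [ 1.   0.7 -1.1] op 39.2
togo [-198.1  115.3  176.1]
```

Call:
drive_tool:
  motion:
    - {"translation": [-50,15,0],"dr": [0,0,0],"hand": 0.25}
    - {"translation": [-105,45,0],"dr": [0,0,0],"hand": 0.25}
    - {"translation": [-155,80,0],"dr": [0,0,0],"hand": 0.25}
    - {"translation": [-190,108,0],"dr": [0,0,0],"hand": 0.25}
    - {"translation": [-198,115,0],"dr": [0,0,0],"hand": 0.25}

```text
t: 25.75
position: [0.6158, -0.1084, 0.2003]
orientation: [179.9, -0.2, 89.7]
contact_force: [0.1, -0.0, -0.8]
opening: 0.0394
```

```bash
python3 - <<'E'
from h import *
o=pose(); togo(o,615.5,-105.5,24.2); im,d,C=grab("wrist","w11.png"); W=world(d,C)
print("tall",disc(W,.63,-.0075,.035,.145,.162)); print("jar",disc(W,.643,.0925,.04,.066,.078))
E
```

```text
t 25.75 p [ 615.8 -108.4  200.3] o [179.9  -0.2  89.7] F [ 0.1 -0.  -0.8] op 39.4
togo [  2.2  -0.6 176.1]
tall (3099, ((628.7005004882812, -7.6820783615112305), 17.971088409423828), array([628.5,  -7.5, 154.5]))
jar (771, ((641.849365234375, 72.203369140625), 22.824491500854492), array([641.6,  66.9,  72. ]))
```

View pics/w11.png

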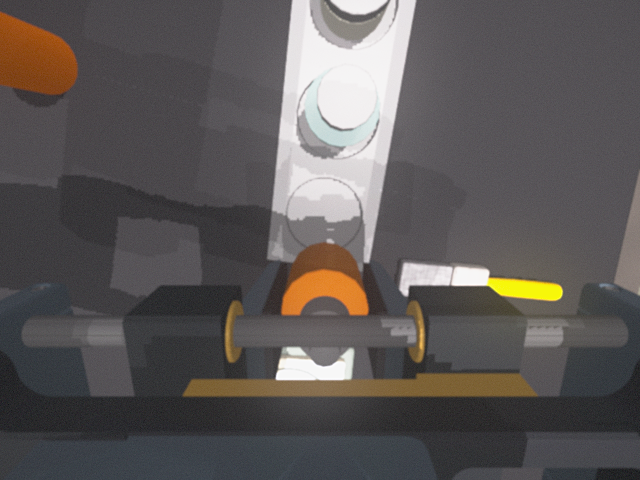

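Dropper over the free end well (325,213); tall (345,110) and jar (355,15) stand in theirs. Lower it.

Call:
drive_tool:
  motion:
    - {"translation": [2,0,45],"dr": [0,0,0],"hand": 0.25}
    - {"translation": [2,0,95],"dr": [0,0,0],"hand": 0.25}
    - {"translation": [2,0,138],"dr": [0,0,0],"hand": 0.25}
    - {"translation": [2,0,160],"dr": [0,0,0],"hand": 0.25}
    - {"translation": [2,0,169],"dr": [0,0,0],"hand": 0.25}

```text
t: 26.42
position: [0.6148, -0.104, 0.0305]
orientation: [-180.0, -0.3, 89.8]
contact_force: [-0.4, -0.1, -0.0]
opening: 0.0391
```

Call:
drive_tool:
  motion:
    - {"translation": [0,0,2],"dr": [0,0,0],"hand": 0.25}
    - {"translation": [0,0,4],"dr": [0,0,0],"hand": 0.25}
    - {"translation": [0,0,5.5],"dr": [0,0,0],"hand": 0.25}
    - {"translation": [0,0,5.5],"dr": [0,0,0],"hand": 0.25}

```text
t: 26.92
position: [0.615, -0.104, 0.0254]
orientation: [-180.0, -0.3, 89.8]
contact_force: [0.1, -0.6, -1.1]
opening: 0.0392
```

Call:
drive_tool:
  motion:
    - {"translation": [0,0,0.7],"dr": [0,0,0],"hand": 0.25}
    - {"translation": [0,0,1.4],"dr": [0,0,0],"hand": 0.25}
    - {"translation": [0,0,1.8],"dr": [0,0,0],"hand": 0.25}
    - {"translation": [0,0,1.8],"dr": [0,0,0],"hand": 0.25}

```text
t: 27.42
position: [0.6151, -0.1041, 0.0242]
orientation: [180.0, -0.2, 89.8]
contact_force: [-2.1, 1.1, 10.9]
opening: 0.0389
```

Contact. Release, go up and clear, then check.

Call:
drive_tool:
  motion:
    - {"translation": [0,0,0],"dr": [0,0,0],"hand": 0.5}
    - {"translation": [0,0,0],"dr": [0,0,0],"hand": 0.7}
    - {"translation": [0,0,-10],"dr": [0,0,0],"hand": 0.7}
    - {"translation": [0,0,-60],"dr": [0,0,0],"hand": 0.7}
    - {"translation": [0,0,-120],"dr": [0,0,0],"hand": 0.7}

```text
t: 28.05
position: [0.6144, -0.1044, 0.1454]
orientation: [-179.9, -0.3, 89.8]
contact_force: [0.3, -0.6, 0.2]
opening: 0.0639
```

Call:
drive_tool:
  motion:
    - {"translation": [0,0,-60],"dr": [0,0,0],"hand": 0.7}
    - {"translation": [-20,-40,-110],"dr": [0,0,0],"hand": 0.7}
    - {"translation": [-50,-80,-130],"dr": [0,0,0],"hand": 0.7}
    - {"translation": [-50,-120,-130],"dr": [0,0,0],"hand": 0.7}
    - {"translation": [-50,-150,-130],"dr": [0,0,0],"hand": 0.7}

```text
t: 28.68
position: [0.4628, -0.1547, 0.2763]
orientation: [-180.0, -0.2, 89.7]
contact_force: [0.7, -0.8, -0.8]
opening: 0.064
```

```bash
python3 - <<'E'
from h import *
o=pose()
T=np.array([.6295,-.0065]); ey=np.array([.139,.990]); ex=np.array([.990,-.139])
for n in ["wrist","scene"]:
    im,d,C=grab(n,n+"F.png"); W=world(d,C); print(n)
    for nm,a in dict(tall=(.629,-.0075,.035,.148,.162),jar=(.643,.0925,.045,.066,.08),drop=(.615,-.104,.03,.06,.095),beakcover=(.576,-.298,.05,.146,.156),knob=(.576,-.298,.025,.168,.19),box=(.457,.512,.1,.045,.06),wash=(.39,-.555,.05,.1,.2)).items():
        r=disc(W,*a); print(nm,r)
        if r!="none" and nm in("tall","jar","drop"): q=np.array(r[1][0])/1000-T; print("   tray",(q@ex).round(3),(q@ey).round(3))
a=cv2.imread("pics/sceneF.png")[120:400,110:450]; cv2.imwrite("pics/cropF.png",cv2.resize(a,None,fx=2.1,fy=2.1))
E
```

```text
t 28.68 p [ 462.8 -154.7  276.3] o [-180.    -0.2   89.7] F [ 0.7 -0.8 -0.8] op 64.0
wrist
tall (2077, ((627.8746948242188, -7.579007625579834), 18.579885482788086), array([627.1,  -8. , 154.3]))
   tray -0.001 -0.001
jar none
drop (459, ((613.0362548828125, -102.46321105957031), 12.328041076660156), array([ 610.1, -102.5,   74.8]))
   tray -0.003 -0.097
beakcover none
knob none
box none
wash none
scene
tall (127, ((630.904052734375, -8.939627647399902), 19.77667808532715), array([630.4,  -9.7, 153.6]))
   tray 0.002 -0.002
jar (290, ((645.2369995117188, 90.22261810302734), 31.264442443847656), array([643.9,  88.8,  71.6]))
   tray 0.002 0.098
drop (67, ((617.8272705078125, -107.8274154663086), 14.998164176940918), array([ 618.7, -107.2,   72.5]))
   tray 0.003 -0.102
beakcover (507, ((577.764892578125, -301.4385070800781), 36.7182731628418), array([ 580.1, -304.7,  150.8]))
knob (39, ((577.2223510742188, -301.6024475097656), 8.960251808166504), array([ 578.6, -302.5,  179.3]))
box (924, ((465.1947326660156, 508.6375732421875), 85.26768493652344), array([466. , 504.4,  51.8]))
wash (568, ((375.94488525390625, -561.5039672851562), 34.29164505004883), array([ 384. , -563.3,  118.7]))
```

View pics/cropF.png

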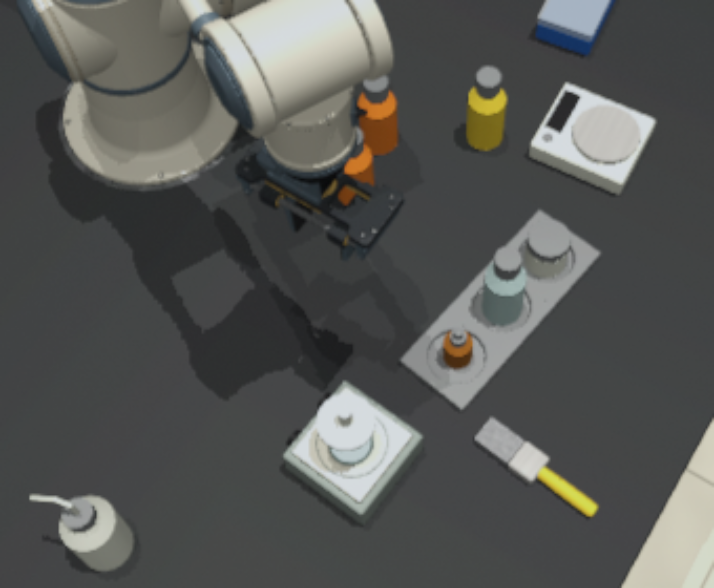

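The crop shows the dropper (458,347), tall bottle (503,295) and jar (547,250) in their wells, and the covered beaker (348,435) on the plate. The decoys and bystanders look untouched. Handing in.

```bash
python3 - <<'E'
from h import *
print(workorder.finish_job()); pose()
E
```

```text
the job is handed in; nothing more can be done
None
the job is handed in; nothing more can be done
```

The bench is set out as asked and handed in after about 29 s of robot time. `finish_job` reports no verdict, so everything below comes from my own checks.

**Placing:** I released each part only after feeling contact, with the highest reading about 12 N. The dropper bottle is in the well next to the stirrer, the tall bottle in the middle and the jar next to the balance. The covered beaker stands on the stirrer plate, and the arm ended clear of everything.

**Tray wells:** In the last images the three tray parts were within about 3 mm of their well centres (limit 21 mm). The jar and tall bottle tops were at the right heights; the dropper shows seated in the image.

**Beaker and cover:**
- The beaker measured about 2–5 mm from the plate's middle (limit 15 mm). My two readings of that middle differed by about 3 mm.
- The cover measured about 2 mm from the beaker's axis (limit 10 mm). The two centres came from different cameras.
- The final check gave the cover plate's top at 151 mm and the knob's top at 179 mm, against 150 and 181 mm expected.

**Bystanders:** The wash bottle and blue box look unmoved in the last picture. I never worked near them, but I did not measure their shift exactly.

**Disagreements:** The fixed cameras differed from the wrist camera by about 2–6 mm, mostly in y, so I relied on the wrist camera. On low descents near the robot the arm sagged 5–7 mm in x, so the beaker and the cover slid that far as the fingers closed.

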